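# Tilt the slide box to the set angle and hold it

## Task

Slide the grey slide box straight back over the flat plate of the tilting table until you feel it seat flush against the low fence at the hinge side, so that it cannot slip. Then raise the plate by the bar handle at its free edge until the plate lies in line with the flat pointer arm set on the quadrant, and finish while holding it still there in the fingers, with the box still against the fence: nothing else keeps the plate up. Do not shift the pointer arm, and leave the drop bottle, the weight, the timer and the beaker as they stand.

Things in the scene. Friction and masses are not known exactly. Their poses are not given: they have to be found in the camera images.
- tilt_table: Tilting table fixed to the bench: white base 170 x 166 mm, aluminium plate on top hinged along its far edge, quadrant rail on its left (+y) side. Origin: on the bench under the middle of the base. Its x axis runs level from the handle edge towards the hinge and fence, y to the left along the hinge, z up. In this frame the hinge line lies at x = 75, z = 45 mm.
- tilt_plate (a joint): Angle of the hinged plate in rad: 0 = lying flat on its rests (the start), grows as the free (handle) edge is raised, stop at 1.2. It turns freely and falls shut when let go. Plate with handle 0.55 to 0.9 kg; a few newtons upward at the handle lift it. A push of more than about 20 N against the fence can lift the free edge.
- plate_hinge (a point): Point on the plate's hinge line, in its middle. Plate frame: x from the free edge towards the hinge, y along the hinge, z normal to the plate; equal to the tilting table's directions while the plate is flat. The plate is 8 mm thick (z -4 to +4 mm), 150 mm wide, from x = -150 to -8 mm; top surface at z = +4 mm (49 mm above the bench when flat).
- plate_handle (a point): Centre of the plate's handle: a round steel bar, 12 mm thick and 122 mm long, parallel to the hinge, at x = -192, z = 0 mm in the plate frame (45 mm above the bench when flat), carried by two flat side arms whose inner faces stand 47 mm to either side of this point. 36 mm free gap between bar and plate edge, nothing under the bar but the bench. It can swivel between gripping fingers. Axes as the plate frame.
- fence_face (a point): Middle of the fence's front face, at the plate's top surface (plate frame x = -18, z = +4 mm). The fence is 130 mm wide, 6 mm thick and 15 mm high. Axes as the plate frame.
- mark_arm (a joint): Angle of the pointer arm in rad, same zero and sense as the plate: the plate is at the mark when both angles are equal. Held by friction; 0.26 to 0.70 at the start and not to be moved.
- mark_tip (a point): Tip of the pointer arm: a flat steel arm 160 mm long from the hinge axis, 96 mm to the left of the plate's middle, outside the quadrant rail, with a black clamp knob 112 mm from the hinge. Axes: x along the arm towards the hinge, y along the hinge.
- slide_box: Closed grey slide box, loose, lying flat on the plate some 18 to 33 mm in front of the fence and turned up to 0.12 rad, lid shut. 90 mm deep (x), 116 mm wide (y), 34 mm high, 0.11 to 0.23 kg. Origin: centre of its underside; x towards its rear face, which meets the fence (seated: origin 45 mm in front of the fence face). Lower body walls 22 mm high; a small finger tab stands out 4 mm at the front above that, hinge knuckles at the rear above the fence.
- drop_bottle: Bystander, to be left alone: small amber drop bottle, 29 mm across, 63 mm tall. Origin: centre of its underside.
- weight: Bystander, to be left alone: brass calibration weight, 22 mm across, 30 mm tall. Origin: centre of its underside.
- timer: Bystander, to be left alone: white digital timer lying on its back, 62 x 68 x 19 mm. Origin: centre of its underside.
- beaker: Bystander, to be left alone: empty glass beaker, 56 mm across, 71 mm tall. It stands near a fixed microscope whose eyepieces overhang x 0.48 to 0.63, y 0.00 to 0.13 m at 0.30 to 0.39 m above the bench (keep the arm clear of them). Origin: centre of its underside.
Not all that is in view belongs to the job. Leave any brown look-alike of the slide_box alone.

How it is judged (in metres and radians):
On the way:
1. the slide box is seated flush against the fence while the plate still lies flat (x of slide_box in the frame of fence_face between -0.048 and -0.042 m and z of slide_box in the frame of fence_face between -0.004 and 0.004 m and angle between the x axis of slide_box and the x axis of fence_face, either way round below 0.06 rad and value of joint tilt_plate below 0.04 rad), for 0.2 s.
At the end, for the whole second after the job is handed in: The plate is held still by the fingers (contact force over 1 N) within 0.05 rad of the pointer arm's angle, and the slide box lies flat on it, its rear face within 3 mm of the fence and parallel to it within 0.06 rad (angle between the x axis of plate_handle and the x axis of mark_tip, either way round below 0.05 rad and value of joint tilt_plate above 0.2 rad and velocity of joint tilt_plate between -0.06 and 0.06 rad/s and contact force between the fingers and tilt_table above 1 N and x of slide_box in the frame of fence_face between -0.048 and -0.042 m and z of slide_box in the frame of fence_face between -0.004 and 0.004 m and angle between the x axis of slide_box and the x axis of fence_face, either way round below 0.06 rad); the arm keeps its last pose, push and grip.
It fails at once if the pointer arm is shifted (tip moved more than 6 mm) (distance of mark_tip from where it was at the start of the episode above 0.006 m).
It fails at once if a bystander is moved more than 20 mm or knocked over (distance of any of drop_bottle, weight, timer, beaker from where it was at the start of the episode above 0.02 m or angle between any of drop_bottle, weight, timer, beaker's own z axis and vertical above 0.4 rad).
It also fails if it takes over 61 s, if anything falls off the work surface, if the arm or the gripper's body presses on something with over 40 N, if the wrist force passes 120 N, or if a joint passes its speed limit or range.

## Robot

A 7-joint arm with a two-finger parallel gripper is mounted at the origin on a cart in front of the work surface, level with it; the furniture and walls round the work are solid. World frame = base frame: x ahead of the robot, y to its left, z up, the work surface at z = 0. Lengths are in m, angles in degrees, forces in N, time in s.
With the tool pointing down it reaches from about 0.425 to 0.875 m from the base axis. Payload 4.7 kg.
Tool frame: the origin (TCP) lies at the very end of the fingers, on their centre line; the grasp point (between the pads) lies 19 mm behind it (env.grasp_offset is the distance from the TCP to the grasp point, in m); z points along the fingers, y is the line along which they close (so a half turn about z gives the same grasp; the last joint's range is limited). The gripper opens to 87 mm and grips with 3 to 60 N. Pads are 19 mm wide; open, the fingers measure 117 mm over their backs; the gripper's body (75 mm by 190 mm) begins 51 mm behind the grasp point.
Start: joints at [66.526, 18.392, -4.016, 83.108, 1.295, 78.541, -3.26], TCP at [0.267, -0.593, 0.223] pointing down, gripper open.
Joint ranges: [-163.93, 163.93], [-17.29, 119.83], [-79.2, 71.16], [3.27, 140.29], [-89.18, 269.18], [5.43, 117.66], [-154.24, 154.24]. Speed limits (degrees/s): [147.25, 147.25, 180, 180, 180, 180, 180].

## Interface

Orientations are given as [roll, pitch, yaw] about the fixed x, y, z axes, in that order (R = Rz(yaw) Ry(pitch) Rx(roll)).
In Python, from cell import env gives the robot as it stands. The module is installed in compiled form; this text tells all that it offers.
- The arm moves only by the tool drive_tool, never from a script. Its argument "moves" is one flat list of numbers, 5 for each row, row after row: the shift along the tool's x, y, z in units of 40 mm (1.0 is 40 mm), then the turn about the tool's z in units of 10 degrees (1.0 is 10 degrees), then the finger opening in mm, from 0 to 87. A call has 1 to 5 rows; each row is the pose to reach, as a shift and turn from the pose commanded when the call began, along the tool's axes at that moment; what a row does not reach only later rows make up. A row lasts 1/8 s, in which the tool goes at most 62.5 mm and 10.7 degrees, less where a joint would pass 70% of its speed; a pose out of reach is approached as far as the arm can. A call with a gripper value outside its range is refused whole. The fingers move at their own pace and stop on an object; "squeeze" is the grip in N (left out, the last holds). Time passes only in rows, so rows that repeat a pose let the fingers close. It gives the time, the measured TCP pose, the force, the opening and the grip force at its end, in the units of the state.
- env.get_obs(): the state, without advancing time (a new reading comes with each control period).
- env.read_camera(name): name is "side" or "top" or "wrist"; returns (picture, depth): 400x640x3 uint8, red, green, blue; 400x640 float32, m along the optical axis (not along the pixel's ray), 0 where there is no reading.
- env.camera_model(name): a dict with "K" (3x3 intrinsics, pixels), "rvec" (rotation vector, rad) and "tvec" (3), from world to camera coordinates, as OpenCV has them; the wrist camera has in their place "tool_from_camera" (4x4, takes a point from camera to tool coordinates, whose origin is the TCP and whose axes are the flange's). Camera axes: x right, y down, z forward; pixel columns grow to the right and rows downward; lengths in m; the calibration is good to about 2 mm. A picture is of the moment at which its call begins: read the wrist's pose just before it. camera_model takes no time and is no camera call.
- env.sign_off(): hands the job in; it is judged then, once.
The state is a dict: "time_s": time; "qpos": joint angles; "joint_velocities": joint speeds; "effort": joint torques, N m; "tool_pos": TCP position; "tool_rot": TCP orientation; "force": force on the tool from outside, world axes, zero at the start; "wrist_torque": the same for the moment, N m; "grip_width": finger opening in m; "grasp_force": force on a finger pad.
Only numpy, scipy, OpenCV 4.12 (cv2) and the standard library are available. Lean on these libraries where they do the work, as an engineer would, in place of code of your own. Each camera call takes 0.05 s, during which the arm holds its last target. There are 200 camera calls.

## Working session

There is one attempt and no reset: what is moved stays moved. The work goes in short steps, Python scripts to look and compute and a tool call to move; the robot and the scene stay as the last step left them, time stands still between calls to the robot, and variables do not carry over. Pictures are saved under pics/ and viewed, at most 10 in all, crops included, and the job is handed in when it is done.

Besides the shell and the picture viewer there is one more tool, called after "Call:" as name(argument=value, ...) on one line, values as JSON. drive_tool: Moves the arm, as the interface text tells. Its arguments: {"type":"object","properties":{"moves":{"type":"array","items":{"type":"number"}},"squeeze":{"type":"number"}},"required":["moves"]}

```bash
mkdir -p pics; cat > h.py <<'E'
import numpy as np,cv2
from cell import env
from scipy.spatial.transform import Rotation as R
def snap(n,save=None,crop=None,s=1):
    o=env.get_obs(); im,d=env.read_camera(n); m=env.camera_model(n)
    if n=='wrist':
        T=np.eye(4);T[:3,:3]=R.from_euler('xyz',o['tool_rot'],degrees=True).as_matrix();T[:3,3]=o['tool_pos']
        W=T@np.array(m['tool_from_camera'])
    else:
        E=np.eye(4);E[:3,:3]=cv2.Rodrigues(np.array(m['rvec'],float))[0];E[:3,3]=np.ravel(m['tvec']);W=np.linalg.inv(E)
    np.savez(''+n+'.npz',im=im,d=d,K=m['K'],W=W)
    if save:
        c=im if crop is None else im[crop[1]:crop[3],crop[0]:crop[2]]
        cv2.imwrite('pics/'+save,cv2.resize(c[:,:,::-1],None,fx=s,fy=s,interpolation=cv2.INTER_CUBIC))
    return im,d
def pt(n,u,v,z=None):
    f=np.load(''+n+'.npz');d=f['d'];K=f['K'];W=f['W']
    r=np.linalg.inv(K)@[u,v,1]
    if z is None:
        p=d[int(v)-1:int(v)+2,int(u)-1:int(u)+2];p=np.median(p[p>0]) if (p>0).any() else 0
        return W[:3,:3]@(r*p)+W[:3,3]
    r=W[:3,:3]@r; return W[:3,3]+r*(z-W[2,3])/r[2]
E
python3 -c "
from h import *
snap('top','top1.png');snap('side','side1.png')
o=env.get_obs();print(o)"
```

```text
{'time_s': 0.1, 'qpos': array([66.52761094, 18.43418202, -4.01716151, 83.16584197,  1.29568237,
       78.53935352, -3.25982403]), 'joint_velocities': array([ 0.11331461, -0.01028876,  0.05701889, -0.09508741,  0.09038618,
       -0.01404299, -0.00616003]), 'effort': array([-2.48338465e-04, -4.92572558e+01, -4.05771118e-01, -3.13395560e+01,
       -6.40024315e-02,  3.95797240e-02,  6.44672923e-05]), 'tool_pos': array([ 0.26705557, -0.59209146,  0.22159638]), 'tool_rot': array([-1.79905894e+02,  5.42836054e-03,  2.42838011e+01]), 'force': array([-0.12539999,  0.22626589,  0.09549621]), 'wrist_torque': array([0.01352315, 0.00638788, 0.00155684]), 'grasp_force': 0.0, 'grip_width': 0.08725189351156995}
```

View pics/top1.png

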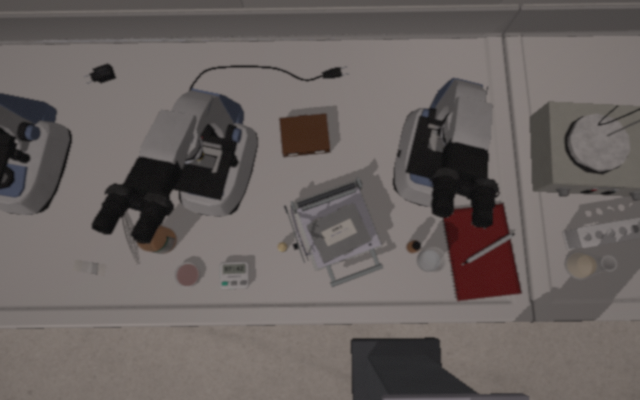

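View pics/side1.png

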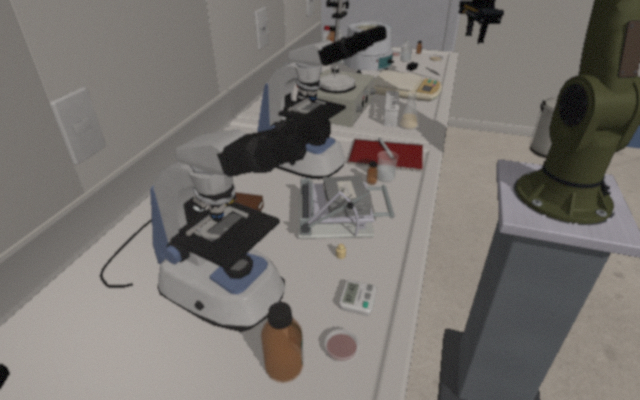

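The top view shows the tilting table at about (338,230) with the grey box on it, the handle at (357,272) and the pointer arm at the left, (298,230). The brown box at (305,135) is the look-alike and lies on the bench. The grey one is on the plate, so it fits the description. I'll confirm this in an enlarged crop.

```bash
python3 -c "
from h import *
snap('top','top2.png',(265,165,425,285),5)
snap('side','side2.png',(280,160,420,265),5)
for n,u,v in [('top',340,230),('top',357,272),('top',282,246),('top',413,246),('top',430,260),('top',234,275),('top',394,350)]: print(n,u,v,pt(n,u,v).round(4))
for n in('top','side'):print(np.load(n+'.npz')['W'].round(3))"
```

```text
top 340 230 [0.5099 0.2505 0.0827]
top 357 272 [0.4207 0.2137 0.0474]
top 282 246 [0.4813 0.3809 0.0299]
top 413 246 [0.4749 0.0905 0.0624]
top 430 260 [0.4454 0.0476 0.0314]
top 234 275 [0.4181 0.4906 0.0188]
top 394 350 [ 0.128   0.0097 -0.8022]
[[-0.013 -0.981  0.195  0.402]
 [-1.     0.014  0.004  0.287]
 [-0.006 -0.195 -0.981  1.012]
 [ 0.     0.     0.     1.   ]]
[[-0.952 -0.171  0.254  0.323]
 [-0.307  0.545 -0.781  1.024]
 [-0.005 -0.821 -0.571  0.615]
 [ 0.     0.     0.     1.   ]]
```

View pics/top2.png

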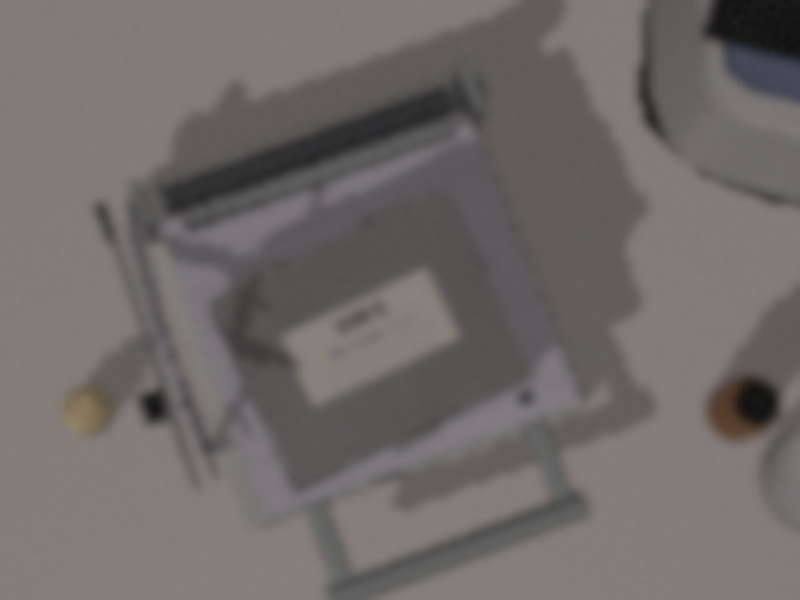

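View pics/side2.png

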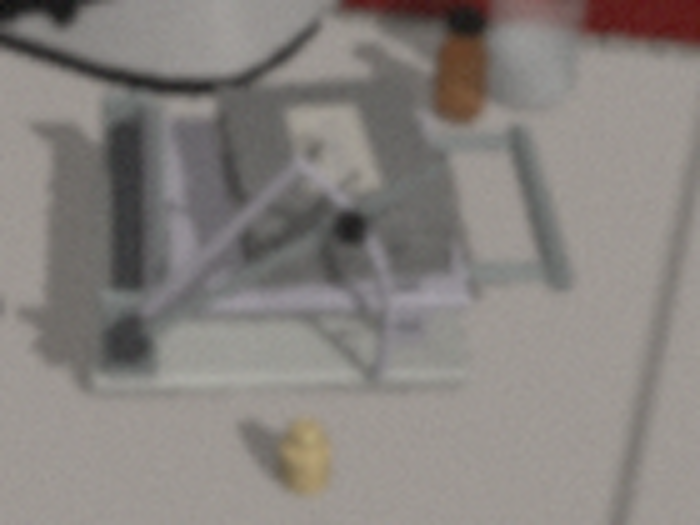

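The crop confirms it: the grey box with the paper label lies on the plate, gap to the fence at the top, slightly turned. The pointer arm passes through the black knob, at side crop (350,228), to its tip at about (437,180). Now I'll work out the table frame.

```bash
python3 -c "
from h import *
c=lambda x,y:(265+(x+.5)/5-.5,165+(y+.5)/5-.5)
g=lambda x,y,z:pt('top',*c(x,y),z)
hl,hr=g(338,588,.047),g(585,505,.047)
fl,fr=g(190,224,.064),g(462,132,.064)
ang=lambda a,b:np.degrees(np.arctan2(*( (a-b)[:2]*[-1,1])))
print('handle',hl,hr,(hl+hr)/2,np.linalg.norm(hl-hr),ang(hl,hr))
print('fence',fl,fr,(fl+fr)/2,np.linalg.norm(fl-fr),ang(fl,fr))
B=[g(300,490,.083),g(535,388,.083),g(222,295,.083),g(430,195,.083)]
print('box',np.array(B).round(4),sum(B)/4,ang(B[0],B[1]),ang(B[2],B[3]))
L=g(272,522,.049);Rr=g(580,400,.049);print('plate front',L,Rr,np.linalg.norm(L-Rr),(L+Rr)/2,ang(L,Rr))
F=(fl+fr)/2;H=(hl+hr)/2
x=(F-H)[:2];print('axis',np.degrees(np.arctan2(x[1],x[0])),np.linalg.norm(x))
# pointer: side view plane intersection
f=np.load('side.npz');K=f['K'];W=f['W']
th=np.arctan2(x[1],x[0]);ex=np.array([np.cos(th),np.sin(th),0]);ey=np.array([-ex[1],ex[0],0])
hin=np.r_[H[:2]+192e-3*ex[:2],.045]
def ray(n,u,v,y):
    f=np.load(n+'.npz');r=f['W'][:3,:3]@np.linalg.inv(f['K'])@[u,v,1];o=f['W'][:3,3]
    t=((hin-o)@ey+y)/(r@ey);p=o+r*t-hin;return p@ex,p[2]
s=lambda x,y:(280+(x+.5)/5-.5,160+(y+.5)/5-.5)
for q in [(350,228),(437,180),(128,342),(250,272)]:
    X=ray('side',*s(*q),.096 if q[0]!=350 else .102);print(q,np.array(X).round(4),np.hypot(*X).round(4),np.arctan2(X[1],-X[0]).round(3))
for q in [(152,405),(198,485),(210,478)]:
    for z in [.08,.09,.1,.11]:
        p=g(*q,z)-hin;print(q,z,(p@ex).round(4),(p@ey).round(4),np.arctan2(z-.045,-p@ex).round(3))
"
```

```text
handle [0.39933753 0.2686552  0.047     ] [0.43389338 0.15891634 0.047     ] [0.41661545 0.21378577 0.047     ] 0.11505096916527777 17.47877344793153
fence [0.55924033 0.33209479 0.064     ] [0.59941549 0.20972608 0.064     ] [0.57932791 0.27091043 0.064     ] 0.12879496712061567 18.175647369034255
box [[0.4406 0.2848 0.083 ]
 [0.4826 0.1832 0.083 ]
 [0.5247 0.3175 0.083 ]
 [0.5675 0.2261 0.083 ]] [0.50385111 0.25288659 0.083     ] 22.47479177021248 25.10800347349534
plate front [0.42821657 0.29725884 0.049     ] [0.47998682 0.15955304 0.049     ] 0.14711575408575764 [0.4541017  0.22840594 0.049     ] 20.603660995565047
axis 19.345020704068357 0.17244874462559898
(350, 228) [-0.0946  0.0633] 0.1138 0.59
(437, 180) [-0.1299  0.0823] 0.1538 0.565
(128, 342) [-0.0024  0.0007] 0.0025 0.269
(250, 272) [-0.0542  0.0371] 0.0657 0.599
(152, 405) 0.08 -0.0898 0.1065 0.372
(152, 405) 0.09 -0.0908 0.1061 0.46
(152, 405) 0.1 -0.0918 0.1058 0.54
(152, 405) 0.11 -0.0928 0.1054 0.611
(198, 485) 0.08 -0.1288 0.0993 0.265
(198, 485) 0.09 -0.1293 0.099 0.335
(198, 485) 0.1 -0.1299 0.0988 0.401
(198, 485) 0.11 -0.1305 0.0985 0.462
(210, 478) 0.08 -0.1277 0.0935 0.267
(210, 478) 0.09 -0.1283 0.0933 0.337
(210, 478) 0.1 -0.1289 0.0931 0.403
(210, 478) 0.11 -0.1295 0.0929 0.465
```

Call:
drive_tool(moves=[1.1,-0.85,-1.0,0,87,2.3,-1.8,-2.0,0,87,3.5,-2.7,-3.0,0,87,4.7,-3.6,-4.0,0,87,5.9,-4.5,-5.0,0,87])

```text
time_s: 0.82
tool_pos: [0.3907, -0.3628, 0.3985]
tool_rot: [180.0, 0.0, 24.3]
force: [0.5, 0.1, -0.4]
grip_width: 0.0868
grasp_force: 0.0
```

```bash
python3 -c "
from h import *
o=env.get_obs();print(o['qpos'].round(1));print(np.array(env.camera_model('wrist')['tool_from_camera']).round(3))
for u,v in [(485,222),(445,212),(450,180),(485,190)]:print(pt('top',u,v).round(3))"
```

```text
[ 52.6   3.1 -13.3  81.3   0.7  95.6 -26.3]
[[ 0.    -0.966 -0.257  0.07 ]
 [ 1.     0.     0.     0.   ]
 [-0.    -0.257  0.966 -0.162]
 [ 0.     0.     0.     1.   ]]
[0.484 0.049 0.381]
[0.5   0.106 0.38 ]
[0.55  0.094 0.374]
[0.533 0.043 0.377]
```

Call:
drive_tool(moves=[0.8,-1.1,-0.2,0,87,1.6,-2.2,-0.4,0,87,2.4,-3.3,-0.6,0,87,3.3,-4.4,-0.7,0,87,4.1,-5.4,-0.8,0,87])

```text
time_s: 1.45
tool_pos: [0.4509, -0.0979, 0.4296]
tool_rot: [180.0, -0.0, 24.3]
force: [0.5, -0.4, 0.7]
grip_width: 0.0874
grasp_force: 0.0
```

```bash
python3 -c "
from h import *
o=env.get_obs();print(o['qpos'].round(1),o['tool_pos'].round(4))"
```

```text
[ 39.9  -5.3 -28.   85.4  -2.5  99.2 -54. ] [ 0.4509 -0.0979  0.4296]
```

Call:
drive_tool(moves=[0.5,-1.3,0,0.1,87,1.0,-2.6,0,0.2,87,1.5,-3.9,0,0.3,87,2.0,-5.2,0,0.4,87,2.4,-6.5,0,0.55,60])

```text
time_s: 2.08
tool_pos: [0.4309, 0.1781, 0.4293]
tool_rot: [180.0, -0.0, 18.7]
force: [1.5, -0.6, -0.2]
grip_width: 0.0828
grasp_force: 0.0
```

```bash
python3 -c "
from h import *
o=env.get_obs();print(o['qpos'].round(1),o['tool_pos'].round(4),o['tool_rot'])"
```

```text
[ 28.   -5.4 -48.5  84.3  -4.   99.2 -92.3] [0.4309 0.1781 0.4293] [ 1.79961676e+02 -2.15236759e-02  1.87306335e+01]
```

```bash
python3 -c "
from h import *
snap('wrist','w1.png',None,1.25)"
```

```text
(no output)
```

View pics/w1.png

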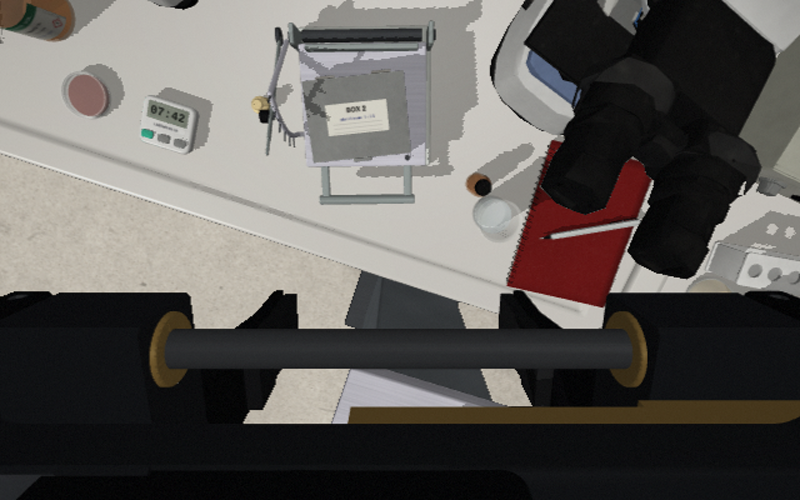

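The wrist view shows the table at about (365,100). The handle runs from (320,201) to (414,199), the box is turned clockwise in front of the fence at (362,48), and the pointer knob is at (264,116). I'll enlarge it for pixel positions.

```bash
python3 -c "
import cv2;i=cv2.imread('pics/w1.png');i=cv2.resize(i,(640,400))
import numpy as np;f=np.load('wrist.npz');c=f['im'][15:165,200:360,::-1]
cv2.imwrite('pics/w1c.png',cv2.resize(c,None,fx=4,fy=4,interpolation=cv2.INTER_CUBIC))"
```

```text
(no output)
```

View pics/w1c.png

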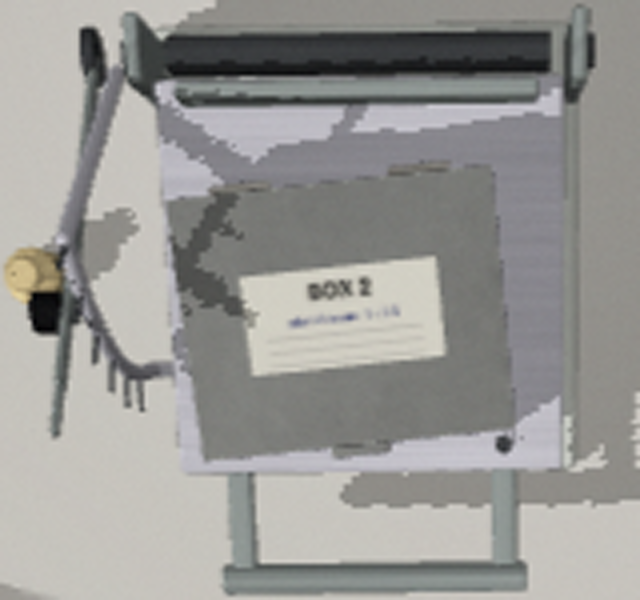

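The enlarged crop shows the box's front edge from (205,460) to (515,428), the finger tab at (362,448), the handle bar from (225,578) to (526,576), and the pointer from its pivot at (92,50) past the knob at (50,312) to its tip at (56,435).

```bash
python3 -c "
from h import *
g=lambda x,y,z:pt('wrist',200+(x+.5)/4-.5,15+(y+.5)/4-.5,z)
ang=lambda a,b:np.degrees(np.arctan2(*( (a-b)[:2]*[-1,1])))
hl,hr=g(225,578,.047),g(526,576,.047)
fl,fr=g(176,100,.058),g(538,98,.058)
pl,pr=g(187,470,.049),g(565,468,.049)
for n,a,b in(('h',hl,hr),('f',fl,fr),('p',pl,pr)):print(n,((a+b)/2).round(4),np.linalg.norm(a-b).round(4),ang(a,b).round(2))
B=[g(205,460,.083),g(515,428,.083),g(168,200,.083),g(495,165,.083)]
C=sum(B)/4;print('box',C,ang(B[0],B[1]),ang(B[2],B[3]),[np.linalg.norm(B[i]-B[j]).round(4) for i,j in((0,1),(2,3),(0,2),(1,3))])
H=(hl+hr)/2;yaw=np.radians(18.6);ex=np.array([np.cos(yaw),np.sin(yaw),0]);ey=np.array([-ex[1],ex[0],0])
hin=H+.192*ex;hin[2]=.045;print('hinge',hin)
T=lambda p:(((p-hin)@ex).round(4),((p-hin)@ey).round(4))
print('box c',T(C),'F',T((fl+fr)/2),'P',T((pl+pr)/2),'tab',T(g(362,448,.075)))
f=np.load('wrist.npz');o=f['W'][:3,3]
def ray(n,x,y,Y):
    r=g(x,y,0)-o;t=((hin-o)@ey+Y)/(r@ey);p=o+r*t-hin;return p@ex,p[2]
for q in((56,435),(92,50)):print(q,T(g(*q,.13)),T(g(*q,.045)))
d=f['d']
for q in((57,425),(60,380),(68,260),(80,150),(48,312)):
  p=pt('wrist',200+(q[0]+.5)/4-.5,15+(q[1]+.5)/4-.5);print(q,T(p),p[2].round(4),np.arctan2(p[2]-.045,-(p-hin)@ex).round(3))
"
```

```text
h [0.4142 0.2135 0.047 ] 0.1205 19.12
f [0.5779 0.2719 0.058 ] 0.1302 19.05
p [0.4549 0.2261 0.049 ] 0.1478 19.05
box [0.50488927 0.25097624 0.083     ] 24.49420798968167 24.439022805938347 [np.float64(0.1139), np.float64(0.1146), np.float64(0.0893), np.float64(0.0892)]
hinge [0.59620414 0.2747785  0.045     ]
box c (np.float64(-0.0941), np.float64(0.0066)) F (np.float64(-0.0183), np.float64(0.0031)) P (np.float64(-0.1495), np.float64(-0.001)) tab (np.float64(-0.1403), np.float64(0.0022))
(56, 435) (np.float64(-0.134), np.float64(0.0988)) (np.float64(-0.137), np.float64(0.1242))
(92, 50) (np.float64(-0.0181), np.float64(0.0789)) (np.float64(0.0003), np.float64(0.1006))
(57, 425) (np.float64(-0.1307), np.float64(0.097)) 0.1341 0.598
(60, 380) (np.float64(-0.1164), np.float64(0.0973)) 0.1262 0.609
(68, 260) (np.float64(-0.0796), np.float64(0.0901)) 0.1325 0.833
(80, 150) (np.float64(-0.0266), np.float64(0.1196)) -0.0005 -1.042
(48, 312) (np.float64(-0.0945), np.float64(0.1029)) 0.115 0.638
```

Call:
drive_tool(moves=[0.4,-1.2,0,-0.03,66,0.58,-1.7,0.6,-0.03,66,0.58,-1.7,2.0,-0.03,66,0.58,-1.7,3.5,-0.03,66,0.58,-1.7,5.0,-0.03,66])

```text
time_s: 2.75
tool_pos: [0.4315, 0.2476, 0.2276]
tool_rot: [179.9, -0.1, 19.1]
force: [0.7, -0.6, 0.3]
grip_width: 0.0661
grasp_force: 0.0
```

```bash
python3 -c "
from h import *
o=env.get_obs();print(o['qpos'].round(1))
f=np.load('top.npz');d=f['d'];v,u=np.mgrid[190:290,270:330]
H=np.array([.4142,.2135]);ex=np.array([.9452,.3264]);ey=np.array([-.3264,.9452])
f=np.load('wrist.npz');P=(np.linalg.inv(f['K'])@np.stack([a.ravel() for a in (lambda v,u:(u,v,np.ones_like(u)))(*np.mgrid[15:165,200:250])])*f['d'][15:165,200:250].ravel()).T@f['W'][:3,:3].T+f['W'][:3,3]
X=(P[:,:2]-H)@ex-.192;Y=(P[:,:2]-H)@ey
m=(P[:,2]>.1)&(X<.05)
for a in np.argsort(X*1)[m[np.argsort(X)]][::6]:print(X[a].round(3),Y[a].round(3),P[a,2].round(3))"
```

```text
[  22.8    2.3  -56.3  102.3    2.    76.4 -104.9]
-0.133 0.098 0.135
-0.129 0.096 0.134
-0.126 0.098 0.131
-0.124 0.098 0.131
-0.121 0.097 0.129
-0.119 0.097 0.127
-0.118 -0.04 0.591
-0.118 -0.04 0.591
-0.118 -0.04 0.591
-0.118 -0.04 0.591
-0.116 0.097 0.128
-0.114 0.098 0.125
-0.111 0.096 0.125
-0.109 0.09 0.108
-0.108 0.09 0.107
-0.107 0.09 0.106
-0.106 0.089 0.106
-0.104 0.089 0.106
-0.103 0.091 0.103
-0.101 0.098 0.116
-0.1 0.101 0.109
-0.099 0.098 0.116
-0.099 0.107 0.112
-0.099 0.087 0.1
-0.098 0.1 0.113
-0.098 0.089 0.107
-0.097 0.1 0.116
-0.097 0.104 0.114
-0.096 0.096 0.108
-0.095 0.1 0.116
-0.095 0.105 0.114
-0.095 0.088 0.107
-0.094 0.099 0.115
-0.094 0.09 0.113
-0.094 0.096 0.111
-0.093 0.102 0.115
-0.093 0.099 0.113
-0.093 0.087 0.109
-0.092 0.1 0.115
-0.092 0.109 0.114
-0.091 0.096 0.106
-0.09 0.101 0.115
-0.09 0.107 0.114
-0.089 0.091 0.12
-0.089 0.104 0.115
-0.089 0.098 0.109
-0.088 0.089 0.118
-0.088 0.104 0.112
-0.087 0.098 0.107
-0.086 0.098 0.109
-0.085 0.087 0.117
-0.085 0.087 0.122
-0.083 0.098 0.106
-0.082 0.089 0.14
-0.081 0.09 0.141
-0.08 0.09 0.129
-0.08 0.089 0.139
-0.078 0.09 0.137
-0.077 0.09 0.134
-0.076 0.087 0.132
-0.074 0.087 0.132
-0.073 0.088 0.132
-0.071 0.089 0.135
-0.07 0.088 0.131
-0.068 0.09 0.13
-0.067 0.087 0.128
-0.065 0.092 0.125
-0.064 0.087 0.121
-0.062 0.089 0.124
-0.06 0.091 0.121
-0.058 0.087 0.119
-0.057 0.088 0.116
-0.055 0.088 0.114
-0.054 0.087 0.113
-0.052 0.087 0.108
-0.05 0.089 0.109
-0.048 0.091 0.105
-0.047 0.087 0.103
-0.044 0.088 0.101
```

Call:
drive_tool(moves=[0,0.5,1.0,0,66,0,1.04,2.0,0,66,0,1.04,3.0,0,66,0,1.04,3.8,0,66,0,1.04,4.18,0,66])

```text
time_s: 3.38
tool_pos: [0.444, 0.208, 0.0604]
tool_rot: [-180.0, 0.2, 19.1]
force: [-0.1, 0.4, -0.3]
grip_width: 0.0659
grasp_force: 0.0
```

```bash
python3 -c "
from h import *
snap('wrist','w2.png',None,1.25)"
```

```text
(no output)
```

View pics/w2.png

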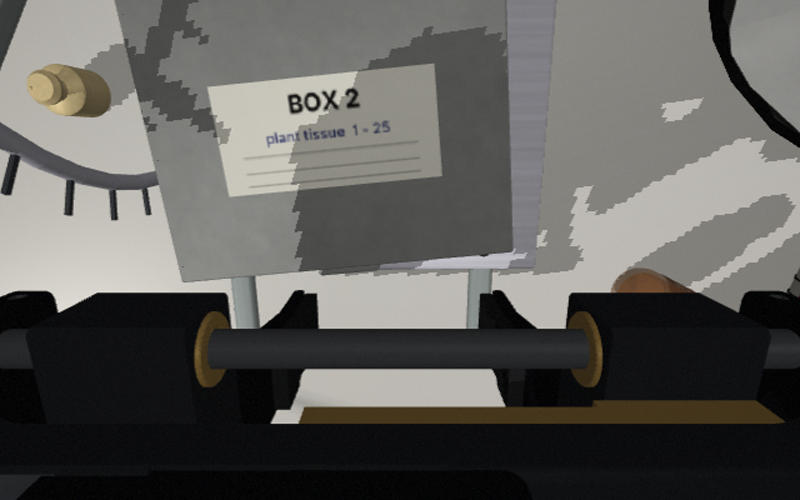

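The fingers stand in front of the box, whose front edge runs from (183,280) to (513,250). The left finger at (300,310) is clear of the tab. Now I push.

Call:
drive_tool(moves=[0.25,0,0,0,66,0.4,0,0,0,66,0.55,0,0,0,66,0.68,0,0,0,66,0.8,0,0,0,66])

```text
time_s: 4.05
tool_pos: [0.4756, 0.2195, 0.0623]
tool_rot: [180.0, -0.0, 19.1]
force: [-0.0, -1.0, 0.1]
grip_width: 0.066
grasp_force: 0.7
```

Call:
drive_tool(moves=[0.05,0,0,0,66,0.1,0,0,0,66,0.15,0,0,0,66])

```text
time_s: 4.42
tool_pos: [0.481, 0.2211, 0.0621]
tool_rot: [180.0, 0.0, 19.1]
force: [-0.5, -0.7, -0.2]
grip_width: 0.0663
grasp_force: 0.6
```

Call:
drive_tool(moves=[0.05,0,0,0,66,0.1,0,0,0,66,0.1,0,0,0,66])

```text
time_s: 4.8
tool_pos: [0.4852, 0.2226, 0.0621]
tool_rot: [-180.0, -0.0, 19.1]
force: [0.6, -0.1, 1.0]
grip_width: 0.0659
grasp_force: 0.0
```

Call:
drive_tool(moves=[0.04,0,0,0,66,0.08,0,0,0,66,0.08,0,0,0,66])

```text
time_s: 5.18
tool_pos: [0.4877, 0.2235, 0.0621]
tool_rot: [180.0, 0.0, 19.1]
force: [-1.8, -1.0, 2.3]
grip_width: 0.066
grasp_force: 0.8
```

Call:
drive_tool(moves=[0.04,0,0,0,66,0.08,0,0,0,66,0.08,0,0,0,66])

```text
time_s: 5.55
tool_pos: [0.4879, 0.2235, 0.0615]
tool_rot: [179.9, 0.4, 19.1]
force: [-7.7, -4.3, 6.4]
grip_width: 0.066
grasp_force: 4.7
```

Call:
drive_tool(moves=[0.03,0,0,0,66,0.06,0,0,0,66,0.06,0,0,0,66])

```text
time_s: 5.92
tool_pos: [0.488, 0.2235, 0.0612]
tool_rot: [179.9, 0.7, 19.2]
force: [-13.3, -6.9, 11.5]
grip_width: 0.0661
grasp_force: 7.6
```

Call:
drive_tool(moves=[-0.3,0,0,0,66,-0.8,0,-0.3,0,60,-1.5,-0.2,-1.2,0,50,-1.95,-0.37,-2.2,0,30,-1.95,-0.37,-2.5,-0.9,30])

```text
time_s: 6.55
tool_pos: [0.4153, 0.2149, 0.1646]
tool_rot: [179.8, -0.3, 28.4]
force: [0.7, -0.9, -0.5]
grip_width: 0.0375
grasp_force: 0.0
```

Call:
drive_tool(moves=[0,0,0,-1,30,0,0,0,-2,30,0,0,0,-3,30,0,0,0,-4,30,0,0,0,-5,30])

```text
time_s: 7.18
tool_pos: [0.4152, 0.2141, 0.1623]
tool_rot: [179.9, -0.0, 78.4]
force: [-0.4, 0.0, 0.4]
grip_width: 0.0298
grasp_force: 0.0
```

Call:
drive_tool(moves=[0,0,0,-1,30,0,0,0,-2,30,0,0,0,-3,30,0,0,0,-3.1,30])

```text
time_s: 7.68
tool_pos: [0.415, 0.2141, 0.1623]
tool_rot: [179.9, 0.0, 109.0]
force: [0.1, 0.0, 0.2]
grip_width: 0.0297
grasp_force: 0.0
```

```bash
python3 -c "
from h import *
o=env.get_obs();print(o['qpos'].round(1),o['tool_pos'].round(4),o['tool_rot'])
snap('side','side3.png',(280,150,420,255),5)
snap('wrist')
snap('top');f=np.load('top.npz')['im'][165:285,265:425,::-1];g=np.load('wrist.npz')['im'][:,:,::-1]
cv2.imwrite('pics/mix.png',np.hstack([cv2.resize(f,(400,300)),cv2.resize(g,(480,300))])[:,:800])"
```

```text
[ 27.3   0.2 -57.1 111.2   0.2  68.6 -10.9] [0.415  0.2141 0.1623] [1.79901236e+02 2.52427374e-02 1.09026941e+02]
```

View pics/side3.png

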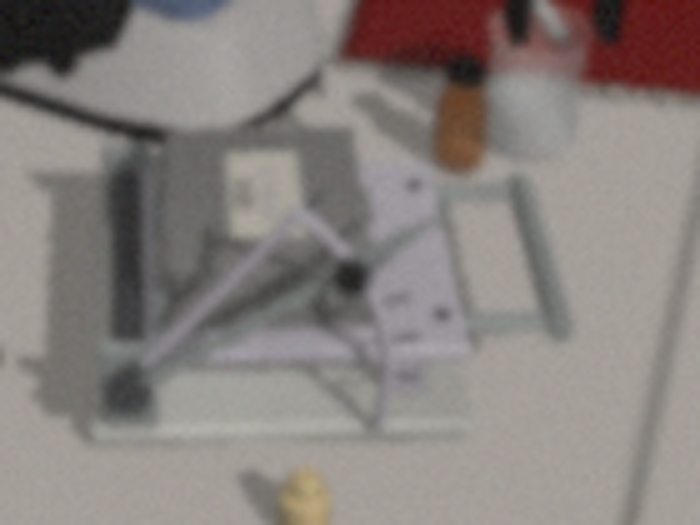

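View pics/mix.png

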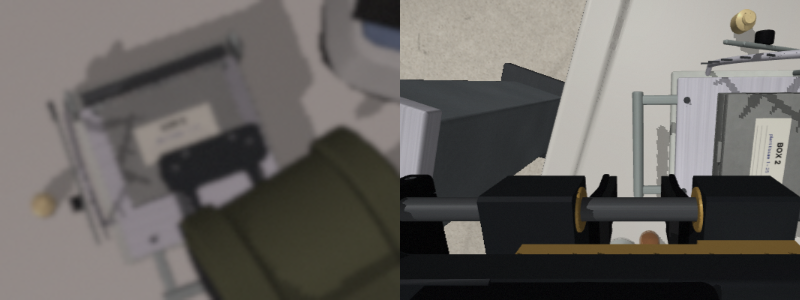

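Side crop: the box is up against the fence, with its front edge (355,130)-(370,230) parallel to the plate edge (440,170)-(470,350). The second picture confirms this; its wrist half shows the handle bar at about (637,145). Now I'll check the bar and box positions by code.

```bash
python3 -c "
from h import *
f=np.load('wrist.npz');im=f['im'].astype(int);d=f['d']
H=np.array([.4142,.2135]);ex=np.array([.9452,.3264]);ey=np.array([-.3264,.9452])
T=lambda p:(((p[:2]-H)@ex-.192).round(4),((p[:2]-H)@ey).round(4),p[2].round(4))
for v in(150,200):
  for u in range(306,328,2):print(v,u,im[v,u].sum(),T(pt('wrist',u,v)))
for v in(140,200):
  for u in range(412,440,3):print(v,u,im[v,u].sum(),T(pt('wrist',u,v)))
"
```

```text
150 306 563 (np.float64(-0.203), np.float64(0.0342), np.float64(-0.0003))
150 308 564 (np.float64(-0.2011), np.float64(0.0342), np.float64(-0.0002))
150 310 339 (np.float64(-0.1982), np.float64(0.0392), np.float64(0.0454))
150 312 366 (np.float64(-0.1965), np.float64(0.0395), np.float64(0.0483))
150 314 400 (np.float64(-0.1949), np.float64(0.0397), np.float64(0.0502))
150 316 414 (np.float64(-0.1933), np.float64(0.0398), np.float64(0.0509))
150 318 381 (np.float64(-0.1917), np.float64(0.0397), np.float64(0.0501))
150 320 344 (np.float64(-0.1901), np.float64(0.0396), np.float64(0.0493))
150 322 290 (np.float64(-0.1885), np.float64(0.0396), np.float64(0.0492))
150 324 374 (np.float64(-0.1868), np.float64(0.0392), np.float64(0.0458))
150 326 566 (np.float64(-0.1841), np.float64(0.0341), np.float64(-0.0007))
200 306 558 (np.float64(-0.2035), np.float64(-0.0149), np.float64(-0.0003))
200 308 558 (np.float64(-0.2016), np.float64(-0.0147), np.float64(0.0003))
200 310 442 (np.float64(-0.1996), np.float64(-0.0147), np.float64(0.0004))
200 312 362 (np.float64(-0.1968), np.float64(-0.0022), np.
[... 1318 characters left out ...]
at64(-0.0021), np.float64(0.0488))
200 415 552 (np.float64(-0.1106), np.float64(-0.0021), np.float64(0.0488))
200 418 283 (np.float64(-0.1084), np.float64(-0.0018), np.float64(0.0498))
200 421 185 (np.float64(-0.1087), np.float64(0.0005), np.float64(0.0588))
200 424 359 (np.float64(-0.1118), np.float64(0.005), np.float64(0.076))
200 427 350 (np.float64(-0.1097), np.float64(0.0052), np.float64(0.0766))
200 430 238 (np.float64(-0.1083), np.float64(0.0058), np.float64(0.0789))
200 433 350 (np.float64(-0.1072), np.float64(0.0067), np.float64(0.0824))
200 436 348 (np.float64(-0.1051), np.float64(0.0067), np.float64(0.0825))
200 439 351 (np.float64(-0.1029), np.float64(0.0067), np.float64(0.0826))
```

Call:
drive_tool(moves=[0,-0.03,1.2,0,30,0,-0.03,2.4,0,30,0,-0.03,3.0,0,30,0,-0.03,3.35,0,30,0,-0.03,3.35,0,30])

```text
time_s: 8.45
tool_pos: [0.4131, 0.2136, 0.0278]
tool_rot: [-179.9, -0.0, 109.1]
force: [0.3, -0.3, -0.3]
grip_width: 0.0301
grasp_force: 0.0
```

Call:
drive_tool(moves=[0,0,0,0,5,0,0,0,0,5,0,0,0,0,5,0,0,0,0,5], squeeze=25)

```text
time_s: 8.95
tool_pos: [0.4143, 0.2137, 0.0289]
tool_rot: [179.9, 0.0, 109.1]
force: [-0.8, 0.8, 4.4]
grip_width: 0.0113
grasp_force: 25.0
```

Call:
drive_tool(moves=[0,0.006,-0.24,0,5,0,0.024,-0.48,0,5,0,0.054,-0.72,0,5,0,0.096,-0.95,0,5,0,0.149,-1.19,0,5])

```text
time_s: 9.57
tool_pos: [0.4196, 0.2156, 0.0764]
tool_rot: [179.9, -0.0, 109.1]
force: [4.9, 1.6, -5.5]
grip_width: 0.011
grasp_force: 25.0
```

Call:
drive_tool(moves=[0,0.065,-0.23,0,5,0,0.142,-0.46,0,5,0,0.23,-0.68,0,5,0,0.329,-0.9,0,5,0,0.439,-1.11,0,5])

```text
time_s: 10.2
tool_pos: [0.4347, 0.2209, 0.1202]
tool_rot: [-179.8, 0.0, 109.1]
force: [1.3, -0.1, -4.2]
grip_width: 0.011
grasp_force: 25.0
```

Call:
drive_tool(moves=[0,0.07,-0.12,0,5,0,0.13,-0.22,0,5,0,0.17,-0.29,0,5,0,0.17,-0.29,0,5])

```text
time_s: 10.7
tool_pos: [0.4405, 0.2229, 0.1314]
tool_rot: [-179.8, 0.0, 109.1]
force: [-5.4, -2.7, 0.3]
grip_width: 0.0106
grasp_force: 25.0
```

```bash
python3 -c "
from h import *
o=env.get_obs();print(o['tool_pos'].round(4),np.arcsin((o['tool_pos'][2]-.0284)/.192))
snap('wrist');snap('side','x.png',(280,150,420,255),5)
g=np.load('wrist.npz')['im'][:,:,::-1];s=cv2.imread('pics/x.png')
cv2.imwrite('pics/final.png',np.hstack([cv2.resize(s,(400,300)),cv2.resize(g,(400,250),interpolation=cv2.INTER_AREA)[:300] if 0 else cv2.copyMakeBorder(cv2.resize(g,(400,250),interpolation=cv2.INTER_AREA),0,50,0,0,0)]))"
```

```text
[0.4405 0.2229 0.1314] 0.5665262619651883
```

View pics/final.png

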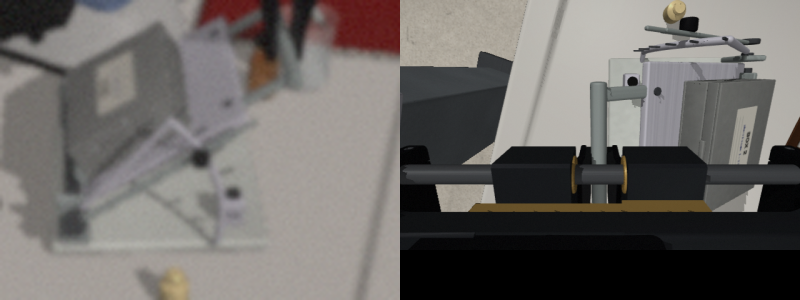

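The final view shows the plate raised almost in line with the pointer arm: the wrist half has the arm from (645,28) to (750,40) and the plate surface at (660,110). The box is still against the fence. I'll compare both angles from the wrist camera's depth.

```bash
python3 -c "
from h import *
f=np.load('wrist.npz');v,u=np.mgrid[0:400,0:640]
P=(np.linalg.inv(f['K'])@np.stack([u.ravel(),v.ravel(),np.ones(u.size)])*f['d'].ravel()).T@f['W'][:3,:3].T+f['W'][:3,3]
H=np.array([.4142,.2135]);ex=np.array([.9452,.3264]);ey=np.array([-.3264,.9452])
X=(P[:,:2]-H)@ex-.192;Y=(P[:,:2]-H)@ey;Z=P[:,2]-.045
a=np.arctan2(Z,-X);r=np.hypot(X,Z)
U,V=u.ravel(),v.ravel()
m=(Y>.02)&(Y<.07)&(U>380)&(U<460)&(V>100)&(V<200)&(abs(a-.57)<.2)
xx=-X[m];n=np.polyfit(xx,Z[m],1);res=Z[m]-np.polyval(n,xx);k=abs(res)<.002;n=np.polyfit(xx[k],Z[m][k],1);print('plate',m.sum(),k.sum(),np.arctan(n[0]),n[1]*np.cos(np.arctan(n[0])))
m=(Y>.092)&(Y<.101)&(r>.06)&(r<.165)&(V<120)&(a>.4)&(a<.75)
i=np.where(m)[0];print(len(i))
b=(r[i]*200).astype(int)
for q in np.unique(b):
  j=i[b==q];print(q*5,len(j),Y[j].min().round(3),Y[j].max().round(3),a[j].min().round(3),np.median(a[j]).round(3),a[j].max().round(3),(Z[j]*np.cos(.57)+X[j]*np.sin(.57)).min().round(4),(Z[j]*np.cos(.57)+X[j]*np.sin(.57)).max().round(4))
"
```

```text
plate 6580 5634 0.5137999146174232 0.007414388870753033
1176
70 6 0.099 0.099 0.631 0.636 0.641 0.0046 0.0051
75 12 0.098 0.1 0.626 0.636 0.643 0.0043 0.0055
80 15 0.097 0.099 0.631 0.634 0.643 0.0049 0.0061
85 30 0.097 0.1 0.611 0.633 0.641 0.0037 0.0063
90 38 0.096 0.099 0.581 0.629 0.642 0.0011 0.0066
95 51 0.096 0.099 0.578 0.626 0.639 0.0007 0.0067
100 48 0.096 0.099 0.575 0.626 0.637 0.0005 0.0067
105 54 0.096 0.101 0.574 0.626 0.649 0.0004 0.0086
110 201 0.092 0.101 0.404 0.627 0.749 -0.019 0.0203
115 138 0.092 0.101 0.482 0.624 0.744 -0.0101 0.02
120 69 0.096 0.101 0.576 0.622 0.63 0.0007 0.0075
125 58 0.096 0.099 0.577 0.62 0.631 0.0009 0.0078
130 67 0.096 0.099 0.58 0.621 0.631 0.0014 0.0082
135 71 0.096 0.099 0.583 0.621 0.63 0.0018 0.0083
140 83 0.096 0.099 0.586 0.612 0.629 0.0023 0.0083
145 56 0.096 0.099 0.593 0.609 0.619 0.0034 0.0072
150 65 0.096 0.099 0.594 0.609 0.618 0.0037 0.0073
155 88 0.096 0.099 0.592 0.608 0.617 0.0036 0.0073
160 26 0.096 0.099 0.588 0.6 0.614 0.0029 0.0071
```

```bash
python3 -c "
from h import *
f=np.load('wrist.npz');v,u=np.mgrid[0:400,0:640]
P=(np.linalg.inv(f['K'])@np.stack([u.ravel(),v.ravel(),np.ones(u.size)])*f['d'].ravel()).T@f['W'][:3,:3].T+f['W'][:3,3]
H=np.array([.4142,.2135]);ex=np.array([.9452,.3264]);ey=np.array([-.3264,.9452])
X=(P[:,:2]-H)@ex-.192;Y=(P[:,:2]-H)@ey;Z=P[:,2]-.045
U,V=u.ravel(),v.ravel()
for lo,hi in((.113,.146),(.113,.13),(.13,.146)):
  r=np.hypot(X,Z);a=np.arctan2(Z,-X)-.004/r
  m=(Y>.0)&(Y<.065)&(r>lo)&(r<hi)&(abs(a-.57)<.05)
  n=np.polyfit(-X[m],Z[m],1);print(m.sum(),'slope',np.arctan(n[0]).round(3),'via hinge',np.percentile(a[m],[10,50,90]).round(3))
# bar
m=(abs(np.hypot(X,Z)-.192)<.012)&(Y>.03)&(Y<.055)&(Z>.05);print('bar top',m.sum(),X[m].min(),X[m].max(),Z[m].max())
t=np.radians(0)
c=np.array([X,Z]).T
m=(Y>-.04)&(Y<.05)&(np.hypot(X,Z)>.1)&(np.hypot(X,Z)<.118)&(U>400)&(V<230)
th=.575
px=X*np.cos(th)-Z*np.sin(th);pz=X*np.sin(th)+Z*np.cos(th)
k=m&(pz>.012)&(pz<.022)
for y in(0,.01,.02,.03,.04):
  q=k&(abs(Y-y)<.004);print('box front',y,q.sum(),np.median(px[q]).round(4) if q.any() else 0)
"
```

```text
4866 slope 0.547 via hinge [0.536 0.541 0.546]
2386 slope 0.535 via hinge [0.536 0.541 0.545]
2480 slope 0.542 via hinge [0.537 0.541 0.546]
bar top 4787 -0.1708560214083117 -0.07855369310326334 0.17582597660948118
box front 0 165 0.1088
box front 0.01 350 -0.1076
box front 0.02 420 -0.1082
box front 0.03 452 -0.1083
box front 0.04 472 -0.1083
```

Call:
drive_tool(moves=[0,0.065,-0.095,0,5,0,0.13,-0.19,0,5,0,0.13,-0.19,0,5,0,0.13,-0.19,0,5])

```text
time_s: 11.3
tool_pos: [0.4448, 0.2244, 0.1389]
tool_rot: [-179.7, 0.1, 109.1]
force: [-7.3, -3.7, 1.1]
grip_width: 0.0109
grasp_force: 25.0
```

```bash
python3 -c "
from h import *
snap('wrist')
f=np.load('wrist.npz');v,u=np.mgrid[0:400,0:640]
P=(np.linalg.inv(f['K'])@np.stack([u.ravel(),v.ravel(),np.ones(u.size)])*f['d'].ravel()).T@f['W'][:3,:3].T+f['W'][:3,3]
H=np.array([.4142,.2135]);ex=np.array([.9452,.3264]);ey=np.array([-.3264,.9452])
X=(P[:,:2]-H)@ex-.192;Y=(P[:,:2]-H)@ey;Z=P[:,2]-.045
r=np.hypot(X,Z);a=np.arctan2(Z,-X)
ap=a-.004/r
m=(Y>.0)&(Y<.065)&(r>.113)&(r<.146)&(abs(ap-.59)<.05)
print('plate',m.sum(),np.percentile(ap[m],[10,50,90]).round(3),np.arctan(np.polyfit(-X[m],Z[m],1)[0]))
for lo,hi in((.09,.103),(.12,.135),(.135,.15),(.15,.158)):
  m=(Y>.094)&(Y<.1)&(r>lo)&(r<hi)&(abs(a-.6)<.06);print('arm',lo,m.sum(),np.percentile(a[m],[2,50,98]).round(3),(np.percentile(a[m],98)-.004/((lo+hi)/2)).round(3))
th=.59;px=X*np.cos(th)-Z*np.sin(th);pz=X*np.sin(th)+Z*np.cos(th)
for y in(.01,.03,.045):
  q=(pz>.012)&(pz<.022)&(abs(px+.108)<.006)&(abs(Y-y)<.004);print('box front',y,q.sum(),np.median(px[q]).round(4))
o=env.get_obs();print(o['tool_pos'],o['force'],o['grasp_force'],np.abs(o['joint_velocities']).max())"
```

```text
plate 4591 [0.581 0.585 0.59 ] 0.5927880352925171
arm 0.09 110 [0.575 0.627 0.638] 0.596
arm 0.12 170 [0.582 0.622 0.631] 0.599
arm 0.135 203 [0.588 0.611 0.628] 0.6
arm 0.15 96 [0.594 0.608 0.614] 0.588
box front 0.01 220 -0.1082
box front 0.03 237 -0.1083
box front 0.045 257 -0.1082
[0.44481941 0.22441306 0.138868  ] [-7.42655014 -2.51171435  1.19490616] 24.99704271554947 0.11074275974027545
```

Call:
drive_tool(moves=[0,0.01,-0.04,0,5,0,0.01,-0.04,0,5,0,0.01,-0.04,0,5,0,0.01,-0.04,0,5,0,0.01,-0.04,0,5])

```text
time_s: 11.98
tool_pos: [0.4459, 0.2248, 0.1406]
tool_rot: [-179.8, 0.0, 109.1]
force: [-6.0, -2.1, -0.3]
grip_width: 0.0111
grasp_force: 25.0
```

```bash
python3 -c "
from h import *
print(env.sign_off())"
```

```text
the job is handed in; nothing more can be done
None
```

I handed the job in at about 12 s: the box is seated against the fence, and the fingers hold the plate at about 0.595 rad against about 0.597 rad measured for the pointer arm (limit 0.05 rad). The plate figure is 0.585 rad as last measured, plus a final raise of about 0.01 rad that I did not re-measure. The hand-in gave no verdict.

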